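# Clip the rinse-pail hanger and hang the pail

## Robot

A 6-joint arm with a two-finger parallel gripper is mounted at the origin on the work surface. World frame = base frame: x ahead of the robot, y to its left, z up, the work surface at z = 0. Lengths are in m, angles in degrees, forces in N, time in s.
With the tool pointing down it reaches from about 0.4 to 0.825 m from the base axis. Payload 7 kg.
Tool frame: the origin (TCP) lies between the finger pads; the fingertips stand 19 mm ahead of it and the grasp point (between the pads) is the TCP; z points along the fingers, y is the line along which they close (so a half turn about z gives the same grasp; the last joint's range is limited). The gripper opens to 88 mm and grips with 3 to 60 N. Pads are 19 mm wide; open, the fingers measure 130 mm over their backs; the gripper's body (78 mm by 193 mm) begins 47 mm behind the grasp point.
Start: joints at [92.023, 20.546, 0.682, 0, -70.136, -16.507], TCP at [0.169, 0.654, 0.246] pointing down, gripper open.
Joint ranges: [-176.03, 176.03], [-82.01, 121.73], [-58.28, 71.71], [-173.87, 95.51], [-174.79, -0.11], [-173.66, 173.66]. Speed limits (degrees/s): [136.94, 136.94, 172.46, 180, 180, 180].

## Interface

Orientations are given as [roll, pitch, yaw] about the fixed x, y, z axes, in that order (R = Rz(yaw) Ry(pitch) Rx(roll)).
In Python, from plant import get_obs, snapshot, close_job, spot_in, spot_point gives the robot as it stands.
- The arm moves only by the tool play_rows, never from a script. Its argument "plan" is a list of rows, each a list of 6 numbers: the shift along the tool's x, y, z in cm, then the turn, a rotation vector about the tool's x, y, z in degrees. A call has 1 to 20 rows; each row shifts and turns the commanded pose from where the row before left it, along the tool's axes as they then stand; what a row does not reach is not made up. A row lasts 1/12 s, in which the tool goes at most 41.7 mm and 7.16 degrees, less where a joint would pass 70% of its speed; a pose out of reach is approached as far as the arm can. A call is refused whole if a number of a shift passes 4.17 or a number of a turn 7.16, either way. A call with a gripper value outside its range is refused whole. "grip" is the finger opening in cm, from 0 to 8.76, set as the call begins (left out, the last holds). The fingers move at their own pace and stop on an object; the grip force is fixed at half the most. Time passes only in rows, so rows that do not move let the fingers close. It gives the time, the measured TCP pose, the force, the opening and the grip force at its end, in the units of the state.
- get_obs(): the state, without advancing time (a new reading comes with each control period).
- snapshot(name): name is "scene" or "top"; returns a dict with "frame" (420x560x3 uint8, red, green, blue), "fx", "fy", "cx", "cy" (pixels), "position" and "attitude" of the camera in the world. Camera axes: x right, y down, z forward; pixel columns grow to the right and rows downward; lengths in m; the calibration is good to about 2 mm. A picture is of the moment at which its call begins. There is no depth.
- close_job(): hands the job in; it is judged then, once.
Trained networks look in the newest picture that a camera, given by its name, has taken for a name from the list of things; names that differ only in an ending like _2 or _b are one class to them, and where a whole thing is asked for, a point or a joint stands for the part that bears it (a point fixed in the world has none). Each returns a list of dicts, best first, with "score" (0 to 1); they miss things now and then, are a little off and sometimes report something else, mostly with a low value. They report only what shows in the picture. A call takes as long as a camera call. They do not tell look-alikes from the thing itself.
- spot_in(camera, thing): "position" ([x, y, z] in m, in world coordinates, good to about 4 mm: the middle of the surface that is visible of it).
- spot_point(camera, thing): "position" ([x, y, z] in m, in world coordinates, good to about 4 mm: a listed point, or the origin of a listed thing).
The state is a dict: "clock": time; "joint_pos": joint angles; "qvel": joint speeds; "tau": joint torques, N m; "tool_pos": TCP position; "orientation": TCP orientation; "force": force on the tool from outside, world axes, zero at the start; "moment": the same for the moment, N m; "opening": finger opening in m; "gripper_force": force on a finger pad.
Only numpy, scipy, OpenCV 4.12 (cv2) and the standard library are available. Lean on these libraries where they do the work, as an engineer would, in place of code of your own. Each camera call takes 0.05 s, during which the arm holds its last target. There are 200 camera calls.

## Task

With the fork tool in hand, and never touching the clip with the fingers, push the split clip along its ledge onto the hanger post's groove until its jaws snap round the neck and it is fully home, then lay the fork flat back on its plywood board and let go of it. Next raise the pail's folded-down wire bail upright while the pail stays standing on the table, and then lift the pail by the bail, hang it by the bail wire on the hanger's two-pronged hook and let go. Leave the bottles, tape rolls, jar and brush where they are and never tip the pail over.

Things in the scene. Friction and masses are not known exactly. Their poses are not given: they have to be found in the camera images.
- groove (a point): On the axis of the fixed hanger's steel post, at ledge level, 50 mm above the table. Neck (groove) 40 mm in diameter, 15 mm high; above it a 54 mm head, top 94 mm above the table. Flat ledge 100 mm wide (y) from x = -105 to 45 mm. x: level direction in which the clip is pushed on, within 0.15 rad of straight away from the robot; z up. Space beside and before the ledge is free.
- clip_mid (a point): Centre of the split steel clip's seat, half-way up its 10 mm thickness; clip flat on the ledge, 50 to 70 mm short of the post. x points out of its mouth, to the post. 80 mm long, 64 mm wide; jaws reach x = 25 mm, round lobes leave a 31 mm mouth and centre themselves on the neck if up to 8 mm off line. Home: this point on the post's axis within 5 mm; the back then stops on the neck (1 mm play).
- clip_back (a point): Middle of the clip's flat back face (36 mm behind the seat's centre, y -32 to 32 mm), where the fork pushes; axes as the clip's. A central tab, 16 mm wide, sticks out 16 mm backwards (-x) from here. Pushing on takes about 11 to 18 N at the peak.
- jaw_left (a joint): opening of the clip's left jaw, rad: 0 at rest and when snapped home, about 0.1 when spread over the neck; sprung
- jaw_right (a joint): opening of the clip's right jaw, as the left
- fork_grip (a point): Centre of the fork tool's wooden handle, 23 mm above the tool's underside. Handle: bar 22 mm wide (y), 22 mm high, x from -75 to 75 mm; to be gripped across from above. x points to the steel head; z up. Tool 180 mm long, about 0.16 kg, balance point about 39 mm ahead of this point. It lies flat on its board, x within 0.4 rad of straight away from the robot.
- fork_tip (a point): Midway between the ends of the fork's two tines, half-way up them: 105 mm ahead (x) of the handle's centre and 18 mm lower (5 mm above the underside). Tines 14 mm wide, 10 mm thick, 28 mm apart, 28 mm long, before a crosspiece 60 mm wide and 22 mm high; they straddle the clip's tab and push on its back face.
- board: Fixed plywood board 230 x 120 x 12 mm on the table, the fork's place; origin at the centre of its underside, x along its length. The fork is to lie flat on it, handle's centre over the board (within 75 mm along, 55 mm across).
- pail: Small open metal pail, 96 mm across the rim, 80 mm high, about 0.37 kg, standing on the table; origin at the centre of its underside, z up, x towards the side on which the bail is folded down (within 0.35 rad of straight back towards the robot (-x)).
- bail_grip (a point): Centre of the bail's black grip sleeve (16 mm diameter, 40 mm long along this point's y, turns easily) on a straight 116 mm long, 8 mm thick cross wire. Bail hinges about the pail's y axis, 72 mm above its underside on the pail's axis; the sleeve swings on a 100 mm radius. Folded: bail level, sleeve 100 mm from the pail's axis, 52 mm out from the rim.
- bail (a joint): bail angle, rad: 0 folded down level, 1.57 upright (within 0.3 counts as upright); moves freely, falls back if let go; the ears give about 4 mm of slack along the bail
- hook_seat (a point): Where the sleeve's centre lies when the pail hangs: 244 mm above the table, 250 mm left (+y) and 20 mm before (-x) the post. Axes as the groove's. Two 10 mm rubbered prongs along x at y = +32 and -32 mm carry the wire; sleeve and fingers go between. Their free ends, 40 mm to -x, turn up to 23 mm above this point; behind, they rise to a crossbar 120 mm to +x. Enter from -x over the ends, then lower.
- bottle_a: bystander: spray bottle, 44 mm across, 150 mm tall; origin at its underside's centre
- bottle_b: bystander: spray bottle, 44 mm across, 150 mm tall; origin at its underside's centre
- bottle_c: bystander: spray bottle, 44 mm across, 150 mm tall; origin at its underside's centre
- tape_a: bystander: roll of masking tape lying flat, 96 mm across, 25 mm high; origin at its underside's centre
- tape_b: bystander: roll of masking tape lying flat, 90 mm across, 36 mm high; origin at its underside's centre
- jar: bystander: jar of 64 mm diameter, 75 mm tall; origin at its underside's centre
- brush: bystander: paint brush lying on the table
Not all that is in view belongs to the job. Of the things like the part that bears clip_mid, leave any that is pink; of the rest the smaller one is meant.

How it is judged (in metres and radians):
On the way, in this order (a step that is already met when the one before it is completed fails the run):
1. the fork is lifted off its board (z of fork_grip in the frame of board above 0.06 m and contact force between the fingers and fork above 1 N), for 0.1 s.
2. the clip, pushed by the held fork, is snapped home on the groove (x of clip_mid in the frame of groove between -0.005 and 0.005 m and y of clip_mid in the frame of groove between -0.005 and 0.005 m and z of clip_mid in the frame of groove between -0.002 and 0.012 m and value of joint each of jaw_left, jaw_right below 0.04 rad and angle between the x axis of clip_mid and the x axis of groove, either way round below 0.5 rad and contact force between the fingers and fork above 1 N), for 0.15 s.
3. the fork lies flat on its board, released, the clip still home (x of clip_mid in the frame of groove between -0.005 and 0.005 m and y of clip_mid in the frame of groove between -0.005 and 0.005 m and z of clip_mid in the frame of groove between -0.002 and 0.012 m and value of joint each of jaw_left, jaw_right below 0.04 rad and angle between the x axis of clip_mid and the x axis of groove, either way round below 0.5 rad and x of fork_grip in the frame of board between -0.075 and 0.075 m and y of fork_grip in the frame of board between -0.055 and 0.055 m and z of fork_grip in the frame of board below 0.042 m and angle between fork_grip's own z axis and vertical below 0.12 rad and contact force between the fingers and fork below 0.2 N), for 0.2 s.
4. the bail is upright while the pail stands on the table (value of joint bail between 1.27 and 1.87 rad and height (world z) of pail below 0.01 m and angle between pail's own z axis and vertical below 0.15 rad), for 0.1 s.
5. the pail hangs by its bail on both prongs, released (x of bail_grip in the frame of hook_seat between -0.035 and 0.035 m and y of bail_grip in the frame of hook_seat between -0.035 and 0.035 m and z of bail_grip in the frame of hook_seat between -0.02 and 0.03 m and contact force between bail and hanger above 1 N and height (world z) of pail above 0.03 m and angle between pail's own z axis and vertical below 0.3 rad and contact force between the fingers and pail below 0.2 N), for 0.2 s.
At the end, for the whole second after the job is handed in: Clip in the groove within 5 mm of the post axis, jaws shut (under 0.04 rad); fork flat on the board, handle centre within 75 x 55 mm of its centre; pail hanging by the bail wire on the hook, sleeve within 35 mm of the seat, tilt under 0.3 rad, below 0.15 m/s; all released, the rest still (all of step 3 and all of step 5 and linear speed of pail below 0.15 m/s and linear speed of each of fork, clip below 0.03 m/s); the robot touches nothing.
It fails at once if the fingers or the arm touch the clip (contact force between any of the fingers, the arm and clip above 0.5 N).
It fails at once if the pail is tipped over (angle between pail's own z axis and vertical above 0.8 rad).
It fails at once if a bystander is moved by more than 40 mm (distance of any of bottle_a, bottle_b, bottle_c, tape_a, tape_b, jar, brush from where it was at the start of the episode above 0.04 m).
It also fails if it takes over 72 s, if anything falls off the work surface, if the arm or the gripper's body presses on something with over 40 N, if the wrist force passes 120 N, or if a joint passes its speed limit or range.

## Working session

There is one attempt and no reset: what is moved stays moved. The work goes in short steps, Python scripts to look and compute and a tool call to move; the robot and the scene stay as the last step left them, time stands still between calls to the robot, and variables do not carry over. Pictures are saved under pics/ and viewed, at most 12 in all, crops included, and the job is handed in when it is done.

Besides the shell and the picture viewer there is one more tool, called after ">>>" as name([rows], argument=value, ...), one row to a line, values as JSON. play_rows: Moves the arm, as the interface text tells. Its arguments: {"type":"object","properties":{"plan":{"type":"array","items":{"type":"array","items":{"type":"number"}}},"grip":{"type":"number"}},"required":["plan"]}

```bash
mkdir -p pics
cat > h.py <<'E'
import numpy as np, cv2
from plant import *
from scipy.spatial.transform import Rotation as R
def save(c,n):
    s=snapshot(c); cv2.imwrite(f'pics/{n}.png',s['frame'][:,:,::-1]); return s
def K(s):
    a=np.array(s['attitude'],float)
    M=a if a.shape==(3,3) else (R.from_euler('xyz',a,degrees=True).as_matrix() if a.size==3 else R.from_quat(a).as_matrix())
    return M,np.array(s['position'])
def proj(s,p):
    M,t=K(s); c=M.T@(np.array(p)-t); return np.round([s['fx']*c[0]/c[2]+s['cx'],s['fy']*c[1]/c[2]+s['cy']],1)
def back(s,u,v,z):
    M,t=K(s); d=M@np.array([(u-s['cx'])/s['fx'],(v-s['cy'])/s['fy'],1]); return np.round(t+d*(z-t[2])/d[2],4)
E
python3 - <<'E'
from h import *
S={c:save(c,c+'0') for c in('scene','top')}
for c in S: print(c,S[c]['position'],S[c]['attitude'],S[c]['fx'],S[c]['cx'],S[c]['cy'])
for n in ['groove','clip_mid','clip_back','fork_grip','fork_tip','board','pail','bail_grip','hook_seat','bottle_a','tape_a','jar','brush']:
  for c in S:
    for d in spot_point(c,n)[:4]:
        if d['score']>.2: print(n,c,round(d['score'],2),np.round(d['position'],3),proj(S[c],d['position']))
print(get_obs())
E
```

```text
scene [1.12817469 0.74950582 1.12196826] [-1.36852279e+02 -1.24925642e-01  1.41685452e+02] 479.6804279237457 282.6707997730564 213.44951519969266
top [0.47257435 0.04191208 1.16932573] [-175.63655611    0.54669929  -91.34351982] 420.43109650104543 275.4801139488789 208.94945411483945
groove scene 0.58 [ 0.678 -0.048  0.049] [233.5 238.5]
clip_mid scene 0.64 [0.594 0.079 0.005] [283.  260.7]
clip_mid scene 0.63 [ 0.552 -0.171  0.003] [245.3 206.5]
clip_mid scene 0.5 [ 0.62  -0.044  0.05 ] [250.5 230. ]
clip_mid top 0.96 [ 0.552 -0.173  0.007] [356.6 210.3]
clip_mid top 0.68 [0.594 0.081 0.005] [264.5 197.7]
clip_mid top 0.56 [ 0.618 -0.045  0.055] [310.8 185.8]
clip_back scene 0.67 [ 0.582 -0.045  0.047] [260.7 224.3]
clip_back scene 0.57 [ 0.505 -0.167  0.006] [257.6 200.2]
clip_back scene 0.57 [0.598 0.119 0.003] [290.5 270.6]
clip_back top 0.87 [0.6   0.118 0.005] [251.1 195.9]
clip_back top 0.75 [ 0.505 -0.163  0.008] [353.6 227.6]
clip_back top 0.67 [ 0.581 -0.043  0.055] [310.4 199.4]
fork_grip scene 0.71 [ 0.482 -0.349  0.03 ] [231.6 163. ]
fork_grip top 0.72 [ 0.486 -0.35   0.
[... 1648 characters left out ...]
.02  -0.003] [288.2 271.7]
{'clock': 1.4, 'joint_pos': array([ 9.20211595e+01,  2.05477183e+01,  6.84588480e-01,  1.94356568e-03,
       -7.01349602e+01, -1.65082737e+01]), 'qvel': array([ 0.08941983,  0.02236132, -0.20021598,  0.02247766,  0.05902337,
        0.01115982]), 'tau': array([ 1.11499407e-04, -5.82376957e+01,  2.93292761e+01,  7.00223923e+00,
        1.23759787e-02, -2.78857607e-05]), 'tool_pos': array([0.16886675, 0.65354949, 0.24557203]), 'orientation': array([-1.79997649e+02, -1.20986110e-03, -1.44864539e+01]), 'force': array([-1.08806784, -0.07976779, -0.02986649]), 'moment': array([ 0.06583794, -0.00577797,  0.03052867]), 'gripper_force': 0.0, 'opening': 0.08762827781782967}
```

View pics/scene0.png

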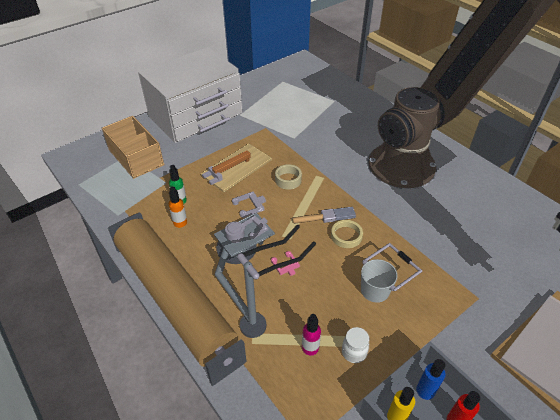

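View pics/top0.png

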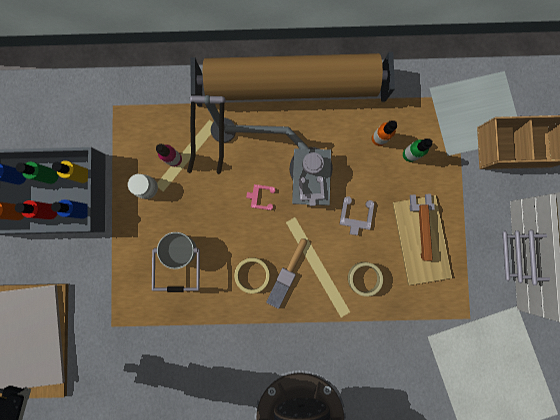

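The scene picture shows the steel clip on the ledge (about 250,230), a larger steel clip on the table (255,203) and a pink one (285,262). In the top picture they are at (311,187), (356,212) and (263,197). I choose the one on the ledge: it is not pink and is the smaller of the other two. Next I check it in a close crop and average the detections.

Run:
```python
from h import *
s=snapshot('top'); f=s['frame'][:,:,::-1]
cv2.imwrite('pics/crop1.png',np.hstack([cv2.resize(f[140:240,270:370],(400,400),interpolation=3),cv2.resize(f[185:285,380:480],(400,400),interpolation=3)]))
ref={'groove':(.676,-.047),'clip_mid':(.619,-.045),'clip_back':(.582,-.044),'fork_grip':(.484,-.35),'fork_tip':(.593,-.346),'board':(.467,-.352),'hook_seat':(.67,.202),'pail':(.456,.311),'bail_grip':(.355,.315)}
A={}
for i in range(5):
  for c in('top','scene'):
    snapshot(c)
    for n in ref:
      for d in spot_point(c,n):
        if np.hypot(*(np.array(d['position'])[:2]-ref[n]))<.02: A.setdefault((n,c),[]).append(d['position'])
for k,v in A.items(): print(k,len(v),np.mean(v,0).round(4),np.std(v,0).round(4))
print(get_obs()['clock'])
```

```text
('groove', 'top') 4 [ 0.673  -0.048   0.0499] [0.002  0.0017 0.0009]
('clip_mid', 'top') 5 [ 0.6143 -0.0451  0.0569] [0.0011 0.0012 0.0014]
('clip_back', 'top') 5 [ 0.5816 -0.0435  0.0552] [0.001  0.0012 0.0014]
('fork_grip', 'top') 5 [ 0.4868 -0.3486  0.034 ] [0.0014 0.0016 0.0008]
('fork_tip', 'top') 5 [ 0.5929 -0.3458  0.0182] [0.0009 0.0008 0.0015]
('board', 'top') 5 [ 0.4701 -0.3539  0.0012] [0.0018 0.0011 0.0007]
('hook_seat', 'top') 5 [0.6722 0.202  0.245 ] [0.0019 0.0013 0.0016]
('pail', 'top') 5 [0.4538 0.3129 0.0008] [0.0013 0.0011 0.0014]
('bail_grip', 'top') 5 [0.3539 0.315  0.0712] [0.0017 0.0005 0.0015]
('groove', 'scene') 5 [ 0.6743 -0.048   0.0511] [0.0014 0.0012 0.0009]
('clip_mid', 'scene') 5 [ 0.619  -0.0444  0.051 ] [0.0005 0.0016 0.0008]
('fork_grip', 'scene') 6 [ 0.48   -0.3488  0.0271] [0.0059 0.0015 0.0131]
('fork_tip', 'scene') 5 [ 0.5918 -0.3471  0.0162] [0.001  0.0005 0.0011]
('board', 'scene') 4 [ 0.4644 -0.3484  0.0005] [0.0012 0.0011 0.0008]
('hook_seat', 'scene') 4 [0.6695 0.1993 0.2438] [0.0015 0.0007 0.0017]
('bail_grip', 'scene') 5 [0.3542 0.3165 0.0707] [0.0015 0.0011 0.0005]
('clip_back', 'scene') 4 [ 0.5823 -0.0457  0.0492] [0.0007 0.0012 0.0022]
('pail', 'scene') 4 [0.4593 0.3122 0.0026] [0.0012 0.0021 0.0007]
6.45
```

View pics/crop1.png

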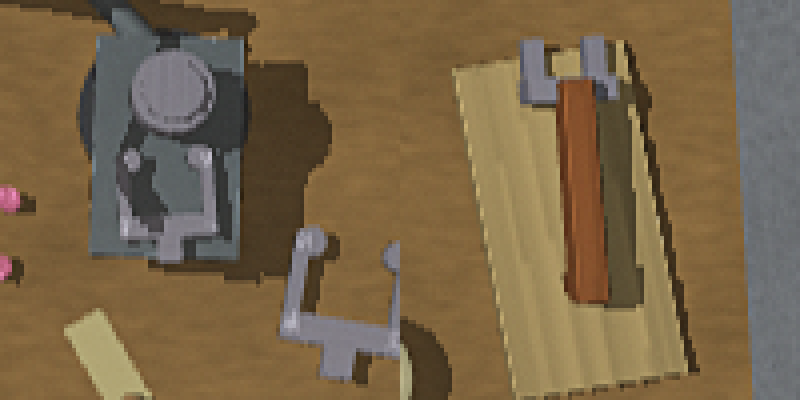

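The crop confirms the choice: the steel clip's mouth faces the post, with its lobes at about (303,179) and (320,179) in the full picture. The fork lies with its tines pointing away from the robot.

Run:
```python
from h import *
s=snapshot('top')
def a(p,q,z,ox,oy):
    P,Q=[back(s,ox+x/4,oy+y/4,z) for x,y in(p,q)]; d=P-Q; print(P,Q,np.arctan2(d[1],d[0]).round(3))
a((97,37),(92,255),.045,270,140); a((243,37),(240,258),.045,270,140)
a((132,158),(122,235),.06,270,140);a((202,156),(216,235),.06,270,140)
a((560,82),(570,302),.046,280,185);a((594,82),(608,302),.046,280,185); 
a((454,70),(517,398),.012,280,185);a((622,40),(690,372),.012,280,185)
# corners of ledge front mid, back face
a((122,235),(218,235),.06,270,140)
# hook prongs tips (full px)
for p,q in (((192,170),(194,100)),((220,172),(222,100))):
    P=back(s,*p,.262);Q=back(s,*q,.275);print(P,Q)
```

```text
[ 0.7196 -0.004   0.045 ] [0.5715 0.0033 0.045 ] -0.049
[ 0.7171 -0.1028  0.045 ] [ 0.567  -0.0958  0.045 ] -0.047
[ 0.6342 -0.0245  0.06  ] [ 0.5829 -0.0164  0.06  ] -0.157
[ 0.6344 -0.071   0.06  ] [ 0.5814 -0.0786  0.06  ] 0.142
[ 0.5584 -0.3357  0.046 ] [ 0.4123 -0.3351  0.046 ] -0.004
[ 0.5579 -0.3584  0.046 ] [ 0.4118 -0.3602  0.046 ] 0.012
[ 0.5711 -0.2748  0.012 ] [ 0.3467 -0.3074  0.012 ] 0.144
[ 0.589  -0.3912  0.012 ] [ 0.3615 -0.4254  0.012 ] 0.149
[ 0.5829 -0.0164  0.06  ] [ 0.5814 -0.0799  0.06  ] 1.547
[0.6317 0.2292 0.262 ] [0.7835 0.2209 0.275 ]
[0.6258 0.1681 0.262 ] [0.7819 0.1598 0.275 ]
```

>>> play_rows([
  [0,0,0,0,0,-5.07],
  [0,0,0,0,0,-5.07],
  [0,0,0,0,0,-5.07],
  [2.52,3.25,0,0,0,0],
  [2.52,3.25,0,0,0,0],
  [2.52,3.25,0,0,0,0],
  [2.52,3.25,0,0,0,0],
  [2.52,3.25,0,0,0,0],
  [2.52,3.25,0,0,0,0],
  [2.52,3.25,0,0,0,0],
  [2.52,3.25,0,0,0,0],
  [2.52,3.25,0,0,0,0],
  [2.52,3.25,0,0,0,0],
  [2.52,3.25,0,0,0,0],
], grip=6)

```text
clock: 7.67
tool_pos: [0.4514, 0.2979, 0.246]
orientation: [-180.0, -0.0, 0.7]
force: [1.0, 1.7, 0.6]
opening: 0.0603
gripper_force: 0.0
```

>>> play_rows([
  [0.36,4.05,0,0,0,0],
  [0.36,4.05,0,0,0,0],
  [0.36,4.05,0,0,0,0],
  [0.36,4.05,0,0,0,0],
  [0.36,4.05,0,0,0,0],
  [0.36,4.05,0,0,0,0],
  [0.36,4.05,0,0,0,0],
  [0.36,4.05,0,0,0,0],
  [0.36,4.05,0,0,0,0],
  [0.36,4.05,0,0,0,0],
  [0.36,4.05,0,0,0,0],
  [0.36,4.05,0,0,0,0],
  [0.36,4.05,0,0,0,0],
  [0.36,4.05,0,0,0,0],
  [0.36,4.05,0,0,0,0],
  [0.36,4.05,0,0,0,0],
  [0,0,4,0,0,0],
  [0,0,4,0,0,0],
  [0,0,2,0,0,0],
  [0,0,0,0,0,0],
])

```text
clock: 9.33
tool_pos: [0.5131, -0.3468, 0.1401]
orientation: [-179.8, 0.5, 0.6]
force: [-0.9, 0.1, -0.3]
opening: 0.0601
gripper_force: 0.0
```

>>> play_rows([
  [0,0,3,0,0,0],
  [0,0,3,0,0,0],
  [0,0,1,0,0,0],
  [0,0,0,0,0,0],
  [0,0,0,0,0,0],
])

```text
clock: 9.75
tool_pos: [0.5172, -0.348, 0.077]
orientation: [180.0, -0.0, 0.8]
force: [0.4, 1.0, 0.6]
opening: 0.0603
gripper_force: 0.0
```

Run:
```python
from h import *
s=save('scene','scene1')
for n in('fork_grip','fork_tip'):
    print(n,[(round(d['score'],2),np.round(d['position'],4)) for d in spot_point('scene',n)])
o=get_obs();print(o['tool_pos'],o['orientation'])
h=np.array([.671,.201,.244]);c=R.from_euler('z',-.05).as_matrix()
for q in ((-.04,-.032,.02),(-.04,.032,.02),(.12,-.032,0),(.12,.032,0),(.12,-.032,.05),(.12,.032,.05)): print(q,proj(s,h+c@q))
cv2.imwrite('pics/crop2.png',np.hstack([cv2.resize(s['frame'][200:300,200:340,::-1],None,fx=4,fy=4),]))
```

```text
fork_grip [(0.91, array([ 0.4847, -0.348 ,  0.0351]))]
fork_tip [(0.56, array([ 0.5893, -0.3491,  0.0167]))]
[ 0.51778372 -0.3481208   0.07794676] [179.918429    -0.18280754   0.76088335]
(-0.04, -0.032, 0.02) [295.5 226. ]
(-0.04, 0.032, 0.02) [312.  242.8]
(0.12, -0.032, 0) [239.2 262. ]
(0.12, 0.032, 0) [254.5 280.8]
(0.12, -0.032, 0.05) [237.8 248.2]
(0.12, 0.032, 0.05) [253.5 267.2]
```

View pics/crop2.png

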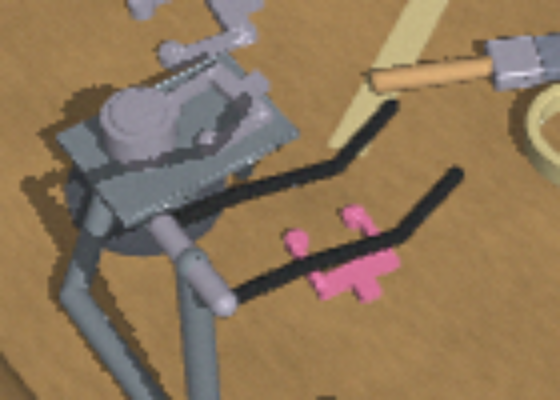

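The crop shows the hook's crossbar at about (241,256) to (257,275). It is only about 20 mm above the seat, so the gripper body will clear it. Now I grasp the fork.

>>> play_rows([
  [0,0,2,0,0,0],
  [0,0,2,0,0,0],
  [0,0,0,0,0,0],
])

```text
clock: 10.15
tool_pos: [0.5151, -0.347, 0.0339]
orientation: [-179.9, 0.1, 0.7]
force: [-0.5, 1.4, -1.0]
opening: 0.0601
gripper_force: 0.0
```

>>> play_rows([
  [0,0,0,0,0,0],
  [0,0,0,0,0,0],
  [0,0,0,0,0,0],
  [0,0,0,0,0,0],
  [0,0,0,0,0,0],
  [0,0,0,0,0,0],
], grip=0)

```text
clock: 10.65
tool_pos: [0.5166, -0.3478, 0.0362]
orientation: [180.0, -0.1, 0.7]
force: [0.5, -1.3, -0.6]
opening: 0.0254
gripper_force: 0.0
```

>>> play_rows([
  [0,0,-2,0,0,0],
  [0,0,-4,0,0,0],
  [0,0,-3,0,0,0],
  [0,0,0,0,0,0],
  [0,0,0,0,0,0],
])

```text
clock: 11.07
tool_pos: [0.5175, -0.348, 0.1279]
orientation: [179.9, -0.2, 0.7]
force: [-0.3, 0.1, -3.0]
opening: 0.0218
gripper_force: 30.0
```

Run:
```python
from h import *
A={}
for i in range(3):
  for c in('top','scene'):
    snapshot(c)
    for n in('fork_grip','fork_tip'):
        for d in spot_point(c,n)[:1]: A.setdefault(n,[]).append(np.round(d['position'],3))
for n in A: print(n,A[n],np.mean(A[n],0))
o=get_obs();print(o['clock'],o['tool_pos'],o['orientation'],o['opening'],o['gripper_force'])
```

```text
fork_grip [array([ 0.578, -0.044,  0.055]), array([ 0.483, -0.347,  0.114]), array([ 0.483, -0.349,  0.115]), array([ 0.485, -0.349,  0.118])] [ 0.50725 -0.27225  0.1005 ]
fork_tip [array([ 0.596, -0.348,  0.1  ]), array([ 0.592, -0.346,  0.099]), array([ 0.594, -0.348,  0.1  ])] [ 0.594      -0.34733333  0.09966667]
11.9667 [ 0.51635783 -0.34765998  0.12562457] [ 1.79998236e+02 -3.17367573e-03  7.27246382e-01] 0.02138225180018712 29.991811215877533
```

>>> play_rows([
  [0,0,0,0,0,2.93],
  [-0.86,-2,0,0,0,0],
  [-0.86,-3.84,0,0,0,0],
  [-0.86,-4,0,0,0,0],
  [-0.86,-4,0,0,0,0],
  [-0.86,-4,0,0,0,0],
  [-0.86,-4,0,0,0,0],
  [-0.86,-4,0,0,0,0],
  [-0.86,-3.0,0,0,0,0],
  [0,-1.88,0,0,0,0],
  [0,0,1,0,0,0],
  [0,0,1,0,0,0],
  [0,0,0,0,0,0],
  [0,0,0,0,0,0],
])

```text
clock: 13.13
tool_pos: [0.4591, -0.038, 0.1055]
orientation: [180.0, 0.0, -2.2]
force: [-0.2, -1.0, -1.5]
opening: 0.0219
gripper_force: 30.0
```

Run:
```python
from h import *
A={};ref={'fork_grip':(.43,-.038),'fork_tip':(.535,-.042),'clip_back':(.582,-.044),'clip_mid':(.618,-.045)}
for i in range(3):
  for c in('top','scene'):
    s=save(c,c+'_2')
    for n in ref:
        for d in spot_point(c,n):
            if np.hypot(*(np.array(d['position'])[:2]-ref[n]))<.022: A.setdefault(n,[]).append(d['position'])
    if c=='top': cv2.imwrite('pics/crop3.png',cv2.resize(s['frame'][150:270,250:370,::-1],(600,600),interpolation=3)); print(proj(s,(.674,-.0485,.094)))
for n in A: print(n,np.round(A[n],3).tolist(),np.mean(A[n],0).round(4))
o=get_obs();print(o['clock'],o['tool_pos'],o['orientation'],o['opening'],o['gripper_force'])
```

```text
[312.6 162.1]
[312.6 162.1]
[312.6 162.1]
fork_tip [[0.537, -0.043, 0.081], [0.536, -0.04, 0.081], [0.537, -0.042, 0.08], [0.537, -0.043, 0.08], [0.534, -0.045, 0.08], [0.537, -0.042, 0.081]] [ 0.5364 -0.0424  0.0805]
clip_back [[0.583, -0.044, 0.055], [0.58, -0.046, 0.048], [0.578, -0.042, 0.055], [0.582, -0.046, 0.051], [0.58, -0.042, 0.054], [0.578, -0.044, 0.051]] [ 0.5802 -0.0441  0.0523]
clip_mid [[0.613, -0.046, 0.058], [0.622, -0.044, 0.052], [0.616, -0.044, 0.056], [0.618, -0.042, 0.053], [0.614, -0.043, 0.057], [0.621, -0.043, 0.054]] [ 0.6173 -0.0436  0.0551]
fork_grip [[0.426, -0.039, 0.096], [0.427, -0.037, 0.094], [0.43, -0.039, 0.093]] [ 0.4277 -0.0385  0.0943]
14.6333 [ 0.45942068 -0.03804851  0.10557352] [ 1.79998842e+02  2.45748859e-04 -2.20416775e+00] 0.02169842333345926 29.991845190525055
```

View pics/crop3.png

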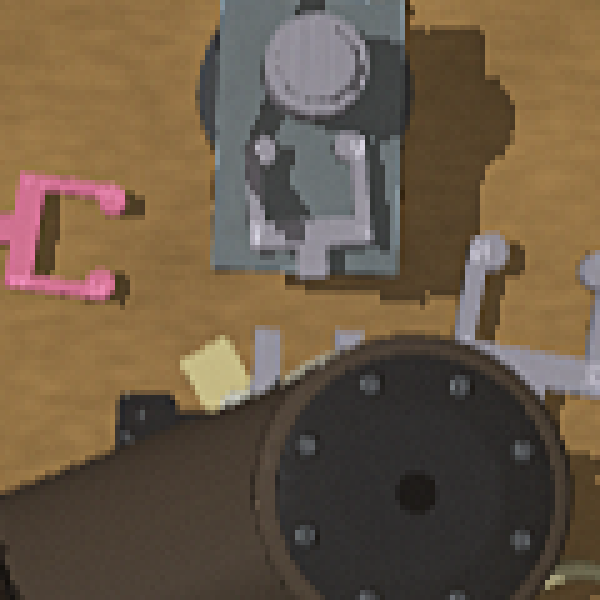

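Run:
```python
from h import *
s=snapshot('top')
for u,v,z in ((314,262,.06),(314,235,.06),(254,240,.06),(372,240,.06),(264,150,.06),(350,146,.06),(267,330,.0855),(350,334,.0855),(315,64,.094),(213,270,.05),(400,272,.05)): print(back(s,250+u/5,150+v/5,z))
```

```text
[ 0.5724 -0.0487  0.06  ]
[ 0.5868 -0.0491  0.06  ]
[ 0.5849 -0.0173  0.06  ]
[ 0.5834 -0.0797  0.06  ]
[ 0.6329 -0.0239  0.06  ]
[ 0.6339 -0.0697  0.06  ]
[ 0.5355 -0.0213  0.0855]
[ 0.5324 -0.064   0.0855]
[ 0.6721 -0.0495  0.094 ]
[0.5704 0.0046 0.05  ]
[ 0.5669 -0.0952  0.05  ]
```

>>> play_rows([
  [0,0.23,1.2,0,0,0],
  [0,0,1.2,0,0,0],
  [0,0,0,0,0,0],
  [1,0,0,0,0,0],
  [1,0,0,0,0,0],
  [1,0,0,0,0,0],
  [0,0,0,0,0,0],
  [0,0,0,0,0,0],
])

```text
clock: 15.35
tool_pos: [0.4904, -0.0415, 0.0817]
orientation: [-180.0, -0.0, -2.2]
force: [-1.0, 1.9, -1.0]
opening: 0.0218
gripper_force: 30.0
```

Run:
```python
from h import *
A={}
for c in('top','scene'):
    s=save(c,c+'_3')
    for n in('fork_tip','fork_grip','clip_back'): print(c,n,[np.round(d['position'],3).tolist() for d in spot_point(c,n)][:3])
    f=s['frame'][:,:,::-1]
    A[c]=cv2.resize(f[140:220,270:350] if c=='top' else f[190:270,210:290],(400,400),interpolation=3)
cv2.imwrite('pics/crop4.png',np.hstack([A['top'],A['scene']]))
o=get_obs();print(o['clock'],o['tool_pos'],o['force'])
```

```text
top fork_tip [[0.568, -0.045, 0.056]]
top fork_grip []
top clip_back [[0.582, -0.042, 0.056], [0.509, -0.164, 0.008], [0.6, 0.114, 0.006]]
scene fork_tip [[0.565, -0.046, 0.057], [0.757, -0.246, -0.002]]
scene fork_grip [[0.457, -0.041, 0.072], [0.582, -0.046, 0.052]]
scene clip_back [[0.507, -0.168, 0.004], [0.597, 0.118, 0.005], [0.584, -0.046, 0.053]]
15.75 [ 0.48915043 -0.04147047  0.08166397] [-0.8584111   0.19676892 -1.00298481]
```

View pics/crop4.png

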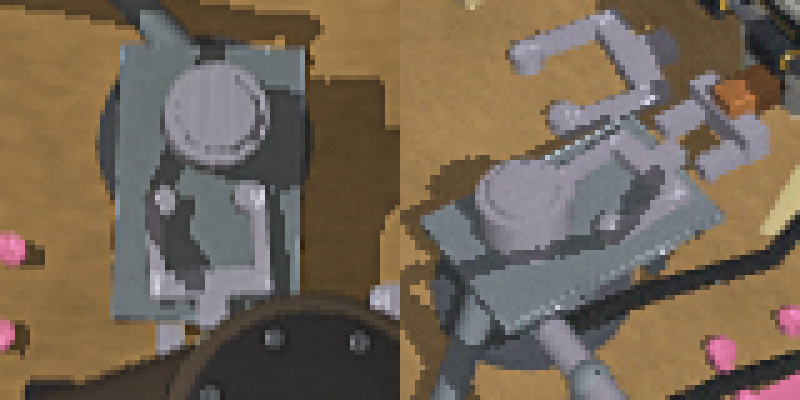

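The crop shows the left tine alongside the tab, with about 7 mm between them, so the fork is well centred. Now I push.

>>> play_rows([
  [0.5,0,0,0,0,0],
  [0.5,0,0,0,0,0],
  [0.5,0,0,0,0,0],
  [0.5,0,0,0,0,0],
  [0.5,0,0,0,0,0],
  [0.5,0,0,0,0,0],
  [0.5,0,0,0,0,0],
  [0.5,0,0,0,0,0],
  [0,0,0,0,0,0],
])

```text
clock: 16.5
tool_pos: [0.5299, -0.0431, 0.0813]
orientation: [180.0, 0.0, -2.2]
force: [-0.1, -0.3, -2.0]
opening: 0.0214
gripper_force: 30.0
```

>>> play_rows([
  [0.4,0,0,0,0,0],
  [0.4,0,0,0,0,0],
  [0.4,0,0,0,0,0],
  [0.4,0,0,0,0,0],
  [0.4,0,0,0,0,0],
  [0.4,0,0,0,0,0],
  [0.2,0,0,0,0,0],
])

```text
clock: 17.08
tool_pos: [0.5522, -0.0445, 0.0803]
orientation: [180.0, 0.3, -2.3]
force: [-3.3, -0.7, -1.9]
opening: 0.0216
gripper_force: 30.0
```

Run:
```python
from h import *
A={}
for c in('top','scene'):
    s=save(c,c+'_4')
    for n in('fork_tip','fork_grip','clip_back','clip_mid','groove'): print(c,n,[np.round(d['position'],3).tolist() for d in spot_point(c,n)][:3])
    f=s['frame'][:,:,::-1]
    A[c]=cv2.resize(f[140:220,270:350] if c=='top' else f[190:270,210:290],(400,400),interpolation=3)
cv2.imwrite('pics/crop5.png',np.hstack([A['top'],A['scene']]))
o=get_obs();print(o['clock'],o['tool_pos'],o['force'])
```

```text
top fork_tip []
top fork_grip [[0.522, -0.043, 0.073]]
top clip_back [[0.505, -0.165, 0.004], [0.456, 0.312, -0.002]]
top clip_mid [[0.659, -0.048, 0.057]]
top groove [[0.674, -0.047, 0.053]]
scene fork_tip [[0.632, -0.048, 0.061], [0.364, -0.189, -0.002]]
scene fork_grip [[0.52, -0.043, 0.072]]
scene clip_back [[0.633, -0.048, 0.052], [0.507, -0.169, 0.007], [0.596, 0.118, 0.003]]
scene clip_mid [[0.594, 0.081, 0.005], [0.672, -0.048, 0.054], [0.55, -0.171, 0.002]]
scene groove [[0.675, -0.048, 0.051]]
17.6833 [ 0.55582124 -0.04390162  0.08186429] [-1.37194423 -0.86651101 -2.3483918 ]
```

View pics/crop5.png

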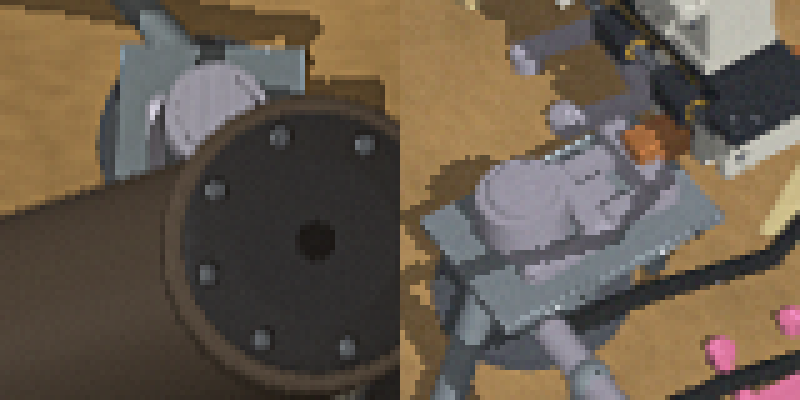

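The clip's jaws are now round the head's neck region, at about (170,110) in the top crop. I push gently until it stops.

>>> play_rows([
  [0.2,0,0,0,0,0],
  [0.2,0,0,0,0,0],
  [0,0,0,0,0,0],
])

```text
clock: 17.93
tool_pos: [0.56, -0.0441, 0.0818]
orientation: [-180.0, -0.0, -2.2]
force: [-1.6, -0.7, -1.0]
opening: 0.0218
gripper_force: 30.0
```

>>> play_rows([
  [0.2,0,0,0,0,0],
  [0.2,0,0,0,0,0],
  [0,0,0,0,0,0],
])

```text
clock: 18.18
tool_pos: [0.5624, -0.0445, 0.0811]
orientation: [180.0, 0.1, -2.2]
force: [-3.6, 0.3, -1.1]
opening: 0.0217
gripper_force: 30.0
```

>>> play_rows([
  [0.2,0,0,0,0,0],
  [0,0,0,0,0,0],
])

```text
clock: 18.35
tool_pos: [0.5626, -0.0448, 0.0805]
orientation: [180.0, 0.3, -2.3]
force: [-7.8, 0.1, -2.2]
opening: 0.0218
gripper_force: 30.0
```

Run:
```python
from h import *
for i in range(2):
  for c in('top','scene'):
    s=save(c,c+'_5')
    for n in('fork_tip','fork_grip','clip_back','clip_mid'): print(c,n,[np.round(d['position'],3).tolist() for d in spot_point(c,n)][:3])
o=get_obs();print(o['clock'],o['tool_pos'],o['force'])
```

```text
top fork_tip [[0.354, 0.313, 0.074]]
top fork_grip [[0.535, -0.043, 0.073], [0.377, 0.119, -0.002]]
top clip_back [[0.507, -0.16, 0.006], [0.671, -0.048, 0.058]]
top clip_mid [[0.553, -0.174, 0.006], [0.67, -0.052, 0.056]]
scene fork_tip [[0.638, -0.048, 0.057], [0.384, 0.122, -0.004], [0.674, -0.046, 0.052]]
scene fork_grip []
scene clip_back [[0.64, -0.047, 0.05], [0.6, 0.118, 0.006], [0.505, -0.164, 0.004]]
scene clip_mid [[0.554, -0.174, -0.001], [0.593, 0.08, 0.004]]
top fork_tip []
top fork_grip [[0.534, -0.044, 0.072], [0.386, 0.02, -0.002]]
top clip_back [[0.51, -0.163, 0.006]]
top clip_mid [[0.553, -0.172, 0.008]]
scene fork_tip [[0.639, -0.044, 0.058], [0.704, -0.33, 0.003]]
scene fork_grip []
scene clip_back [[0.506, -0.165, 0.005], [0.599, 0.117, 0.006], [0.46, 0.312, 0.002]]
scene clip_mid [[0.555, -0.17, 0.003], [0.592, 0.082, 0.005], [0.68, -0.048, 0.052]]
19.35 [ 0.56259897 -0.04482161  0.08041994] [-7.73790087  1.1872563  -0.88427216]
```

>>> play_rows([
  [0.2,0,0,0,0,0],
  [0.2,0,0,0,0,0],
  [0,0,0,0,0,0],
])

```text
clock: 19.6
tool_pos: [0.5629, -0.0452, 0.0796]
orientation: [179.9, 0.7, -2.3]
force: [-19.6, 2.7, 7.5]
opening: 0.0215
gripper_force: 30.0
```

>>> play_rows([
  [0.2,0,0,0,0,0],
  [0.2,0,0,0,0,0],
  [0,0,0,0,0,0],
])

```text
clock: 19.85
tool_pos: [0.5634, -0.0457, 0.0786]
orientation: [179.9, 1.1, -2.3]
force: [-27.2, 6.7, 9.0]
opening: 0.022
gripper_force: 30.0
```

>>> play_rows([
  [0.2,0,0,0,0,0],
  [0.2,0,0,0,0,0],
  [0,0,0,0,0,0],
])

```text
clock: 20.1
tool_pos: [0.5641, -0.0459, 0.0781]
orientation: [179.9, 1.4, -2.4]
force: [-37.5, 10.2, 16.8]
opening: 0.0219
gripper_force: 30.0
```

>>> play_rows([
  [-0.5,0,0,0,0,0],
  [-1,0,0,0,0,0],
  [-2,0,0,0,0,0],
  [-3,0,0,0,0,0],
  [-3,0,0,0,0,0],
  [-2,0,-1,0,0,0],
  [0,0,-2,0,0,0],
  [0,0,-2,0,0,0],
  [0,0,0,0,0,0],
  [0,0,0,0,0,0],
])

```text
clock: 20.93
tool_pos: [0.4641, -0.0399, 0.1331]
orientation: [-179.9, -0.3, -2.2]
force: [-0.4, 0.0, -2.8]
opening: 0.0221
gripper_force: 29.9
```

Run:
```python
from h import *
A={};B={}
for i in range(3):
  for c in('top','scene'):
    s=save(c,c+'_6')
    for n in('fork_tip','fork_grip','clip_back','clip_mid','groove'):
      for d in spot_point(c,n):
        p=np.array(d['position'])
        if p[2]>.04 and abs(p[1]+.045)<.02: A.setdefault(n,[]).append(p)
for n in A: print(n,np.round(A[n],3).tolist(),np.mean(A[n],0).round(4))
cv2.imwrite('pics/crop6.png',cv2.resize(s['frame'][190:270,210:310,::-1],(800,600),interpolation=3))
o=get_obs();print(o['clock'],o['tool_pos'],o['orientation'],o['force'])
```

```text
fork_tip [[0.541, -0.042, 0.114], [0.539, -0.046, 0.11], [0.538, -0.045, 0.111], [0.541, -0.044, 0.113], [0.537, -0.045, 0.11], [0.538, -0.042, 0.11]] [ 0.5388 -0.0438  0.1115]
clip_back [[0.639, -0.045, 0.054], [0.638, -0.05, 0.05], [0.638, -0.046, 0.055], [0.64, -0.048, 0.05], [0.638, -0.047, 0.054], [0.678, -0.048, 0.051], [0.637, -0.046, 0.051]] [ 0.6441 -0.0471  0.0521]
clip_mid [[0.672, -0.048, 0.058], [0.678, -0.049, 0.052], [0.672, -0.05, 0.058], [0.677, -0.047, 0.055], [0.673, -0.047, 0.058], [0.676, -0.046, 0.054]] [ 0.6747 -0.0479  0.0559]
groove [[0.675, -0.048, 0.053], [0.676, -0.049, 0.051], [0.672, -0.048, 0.051], [0.674, -0.047, 0.05], [0.674, -0.047, 0.048], [0.674, -0.048, 0.049]] [ 0.6744 -0.0477  0.0503]
fork_grip [[0.428, -0.037, 0.12]] [ 0.4284 -0.0369  0.1205]
22.7333 [ 0.46236302 -0.04043565  0.13158394] [-1.79999018e+02 -4.05551930e-03 -2.20256028e+00] [-0.2193556  -0.31942964 -2.23891557]
```

View pics/crop6.png

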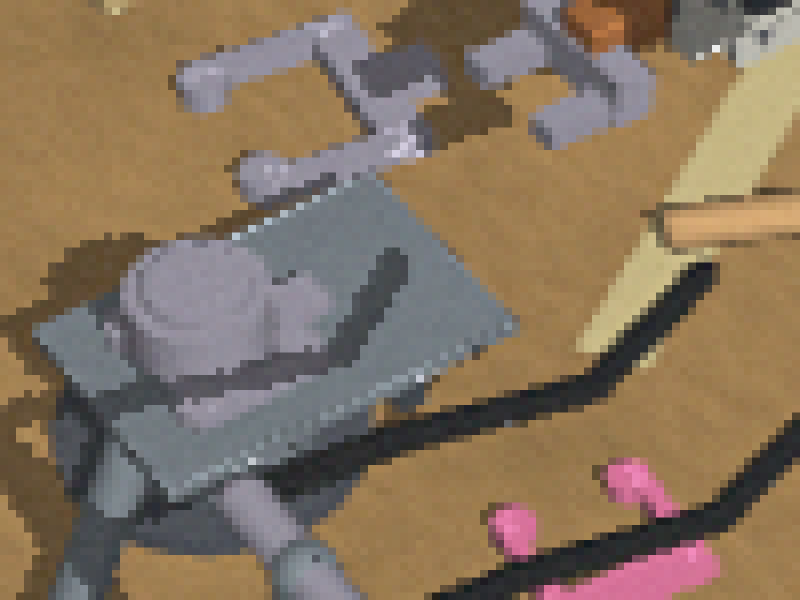

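The crop shows the clip seated round the post, with its tab at about (305,310), and clip_mid coincides with groove, so it is home. Next I return the fork.

>>> play_rows([
  [0,0,0,0,0,-7.1],
  [0.18,2,0,0,0,0],
  [0.18,3.5,0,0,0,0],
  [0.18,4,0,0,0,0],
  [0.18,4,0,0,0,0],
  [0.18,4,0,0,0,0],
  [0.18,4,0,0,0,0],
  [0.18,4,0,0,0,0],
  [0.18,3.5,0,0,0,0],
  [0.18,1.94,0,0,0,0],
  [0,0,2,0,0,0],
  [0,0,3,0,0,0],
  [0,0,1,0,0,0],
  [0,0,0,0,0,0],
  [0,0,0,0,0,0],
])

```text
clock: 23.98
tool_pos: [0.5048, -0.3472, 0.0715]
orientation: [-180.0, 0.1, 4.9]
force: [0.3, -0.2, 0.1]
opening: 0.0219
gripper_force: 29.9
```

Run:
```python
from h import *
for c in('top','scene'):
    s=save(c,c+'_7')
    for n in('fork_tip','fork_grip','board'): print(c,n,[np.round(d['position'],3).tolist() for d in spot_point(c,n)][:2])
o=get_obs();print(o['clock'],o['tool_pos'],o['orientation'],o['force'])
```

```text
top fork_tip []
top fork_grip []
top board []
scene fork_tip [[0.584, -0.339, 0.054], [0.363, -0.185, -0.005]]
scene fork_grip [[0.47, -0.348, 0.062]]
scene board [[0.464, -0.35, -0.001]]
24.3833 [ 0.50531138 -0.34729939  0.07242496] [ 1.79967946e+02 -7.24102971e-02  4.91819166e+00] [-0.02695236 -0.48711017 -0.78625917]
```

>>> play_rows([
  [0,0,0,0,-5,0],
  [0,0,1,0,0,0],
  [0,0,0.6,0,0,0],
  [0,0,0.6,0,0,0],
  [0,0,0,0,0,0],
  [0,0,0,0,0,0],
])

```text
clock: 24.88
tool_pos: [0.5023, -0.3475, 0.0492]
orientation: [-180.0, 5.0, 4.9]
force: [1.1, -0.8, -0.8]
opening: 0.0223
gripper_force: 29.9
```

Run:
```python
from h import *
for c in('scene',):
    s=save(c,c+'_8')
    for n in('fork_tip','fork_grip'): print(c,n,[np.round(d['position'],3).tolist() for d in spot_point(c,n)][:2])
o=get_obs();print(o['clock'],o['tool_pos'],o['orientation'],o['force'])
```

```text
scene fork_tip []
scene fork_grip [[0.465, -0.349, 0.041]]
25.0333 [ 0.50306634 -0.34769853  0.05011884] [179.98111059   4.95125692   4.88563462] [-0.09304829 -0.29960156 -0.64542862]
```

>>> play_rows([
  [0,0,0.3,0,0,0],
  [0,0,0.2,0,0,0],
  [0,0,0,0,0,0],
])

```text
clock: 25.28
tool_pos: [0.5022, -0.3474, 0.0443]
orientation: [-180.0, 5.0, 4.9]
force: [0.3, -0.2, -1.1]
opening: 0.0218
gripper_force: 29.9
```

>>> play_rows([
  [0,0,0,0,0,0],
  [0,0,0,0,0,0],
  [0,0,0,0,0,0],
  [0,0,0,0,0,0],
  [0,0,0,0,0,0],
], grip=5)

```text
clock: 25.7
tool_pos: [0.5027, -0.3476, 0.0449]
orientation: [180.0, 5.0, 4.9]
force: [-0.6, -0.2, 0.2]
opening: 0.0475
gripper_force: 0.0
```

>>> play_rows([
  [0,0,-2,0,0,0],
  [0,0,-4,0,0,0],
  [0,0,-4,0,5,0],
  [0,0,-4,0,0,0],
  [0,0,0,0,0,0],
])

```text
clock: 26.12
tool_pos: [0.5146, -0.349, 0.194]
orientation: [179.6, -0.7, 5.0]
force: [2.0, -0.7, 0.7]
opening: 0.05
gripper_force: 0.0
```

Run:
```python
from h import *
for c in('scene','top'):
    s=save(c,c+'_9')
    for n in('fork_tip','fork_grip','board','clip_mid','groove','pail','bail_grip','hook_seat'): print(c,n,[np.round(d['position'],3).tolist() for d in spot_point(c,n)][:3])
o=get_obs();print(o['clock'],o['tool_pos'],o['orientation'],o['joint_pos'])
```

```text
scene fork_tip [[0.575, -0.34, 0.016], [0.672, 0.199, 0.247]]
scene fork_grip [[0.466, -0.352, 0.034]]
scene board [[0.465, -0.348, -0.002]]
scene clip_mid [[0.596, 0.079, 0.006], [0.553, -0.177, 0.003], [0.681, -0.046, 0.054]]
scene groove [[0.675, -0.049, 0.051]]
scene pail [[0.355, 0.318, 0.071], [0.459, 0.314, 0.001], [0.678, -0.049, 0.053]]
scene bail_grip [[0.351, 0.316, 0.072]]
scene hook_seat [[0.67, 0.198, 0.243], [0.709, 0.331, 0.001]]
top fork_tip [[0.674, 0.203, 0.247]]
top fork_grip [[0.354, 0.315, 0.072]]
top board []
top clip_mid [[0.553, -0.174, 0.007], [0.596, 0.083, 0.004], [0.673, -0.05, 0.058]]
top groove [[0.672, -0.049, 0.048]]
top pail [[0.455, 0.31, -0.0]]
top bail_grip [[0.352, 0.315, 0.069]]
top hook_seat [[0.673, 0.202, 0.244]]
27.0167 [ 0.51122129 -0.3467868   0.18427157] [-1.79999039e+02  1.03659327e-03  4.89723860e+00] [-1.60628946e+01  1.77848705e+01 -1.17219019e+01 -6.05031617e-04
 -6.04945393e+01  1.10960431e+02]
```

>>> play_rows([
  [-0.21,-3.93,0,0,0,0],
  [-0.21,-3.93,0,0,0,0],
  [-0.21,-3.93,0,0,0,0],
  [-0.21,-3.93,0,0,0,0],
  [-0.21,-3.93,0,0,0,0],
  [-0.21,-3.93,0,0,0,0],
  [-0.21,-3.93,0,0,0,0],
  [-0.21,-3.93,0,0,0,0],
  [-0.21,-3.93,0,0,0,0],
  [-0.21,-3.93,0,0,0,0],
  [-0.21,-3.93,0,0,0,0],
  [-0.21,-3.93,0,0,0,0],
  [-0.21,-3.93,0,0,0,0],
  [0,0,0,0,0,-6.92],
  [0,0,0,0,0,-6.92],
  [0,0,0,0,0,-6.92],
  [0,0,0,0,0,-6.92],
  [0,0,0,0,0,-6.92],
  [0,0,0,0,0,-6.92],
  [0,0,0,0,0,-6.92],
], grip=4)

```text
clock: 28.68
tool_pos: [0.4404, 0.16, 0.1844]
orientation: [180.0, -0.0, 53.7]
force: [-0.5, 0.2, -0.3]
opening: 0.0397
gripper_force: 0.0
```

>>> play_rows([
  [0,0,0,0,0,-6.92],
  [0,0,0,0,0,-6.92],
  [0,0,0,0,0,-6.92],
  [0,0,0,0,0,-6.92],
  [0,0,0,0,0,-6.92],
  [0,0,0,0,0,0],
  [0,0,0,0,0,0],
])

```text
clock: 29.27
tool_pos: [0.4404, 0.1599, 0.1844]
orientation: [180.0, -0.0, 87.7]
force: [0.3, -0.7, -0.5]
opening: 0.04
gripper_force: 0.0
```

>>> play_rows([
  [2,-1.2,0,0,0,0],
  [3.4,-2.1,0,0,0,0],
  [3.4,-2.1,0,0,0,0],
  [3.4,-2.1,0,0,0,0],
  [2.0,-1.25,0,0,0,0],
  [1.02,-0.6,0,0,0,0],
  [0,0,3,0,0,0],
  [0,0,3,0,0,0],
  [0,0,0,0,0,0],
  [0,0,0,0,0,0],
])

```text
clock: 30.1
tool_pos: [0.3523, 0.3142, 0.1237]
orientation: [-179.9, 0.2, 87.8]
force: [0.9, 0.6, 1.0]
opening: 0.04
gripper_force: 0.0
```

Run:
```python
from h import *
for c in('scene','top'):
    s=save(c,c+'_10')
    for n in('pail','bail_grip'): print(c,n,[np.round(d['position'],3).tolist() for d in spot_point(c,n)][:2])
f=s=snapshot('scene')['frame'][:,:,::-1]
cv2.imwrite('pics/crop7.png',cv2.resize(f[200:310,330:440],(600,600),interpolation=3))
o=get_obs();print(o['clock'],o['tool_pos'],o['orientation'])
```

```text
scene pail [[0.459, 0.314, 0.0]]
scene bail_grip [[0.354, 0.314, 0.069], [0.393, 0.02, -0.005]]
top pail [[0.45, 0.313, 0.0]]
top bail_grip [[0.355, 0.316, 0.075]]
30.45 [0.35288236 0.31574687 0.12536686] [ 1.79951926e+02 -1.01056279e-01  8.78989037e+01]
```

View pics/crop7.png

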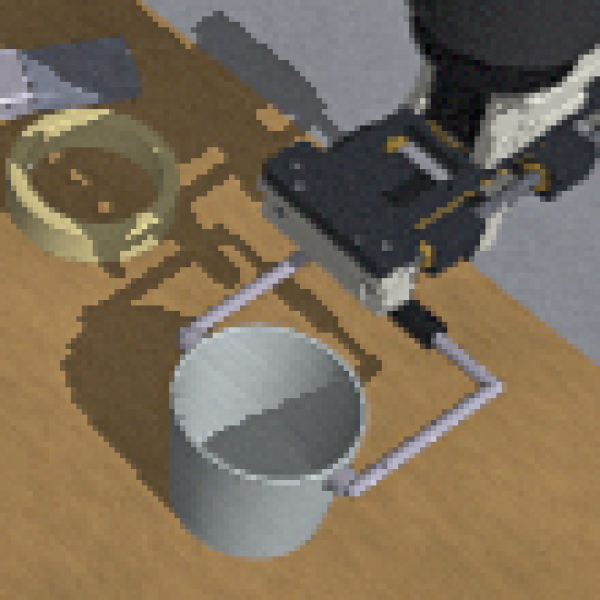

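The crop shows the gripper above the black sleeve, at about (420,322) in the crop. I lower and grip.

>>> play_rows([
  [0,0,2,0,0,0],
  [0,0,2,0,0,0],
  [0,0,1.3,0,0,0],
  [0,0,0,0,0,0],
])

```text
clock: 30.78
tool_pos: [0.3518, 0.314, 0.0695]
orientation: [-179.9, 0.2, 87.9]
force: [-0.1, 0.2, -0.9]
opening: 0.0396
gripper_force: 0.0
```

>>> play_rows([
  [0,0,0,0,0,0],
  [0,0,0,0,0,0],
  [0,0,0,0,0,0],
  [0,0,0,0,0,0],
  [0,0,0,0,0,0],
  [0,0,0,0,0,0],
  [0,0,0,0,0,0],
  [0,0,0,0,0,0],
], grip=0)

```text
clock: 31.45
tool_pos: [0.3527, 0.3158, 0.0716]
orientation: [180.0, -0.1, 87.9]
force: [0.4, 0.8, 0.7]
opening: 0.0153
gripper_force: 30.0
```

>>> play_rows([
  [0,0.04,-0.87,0,0,0],
  [0,0.11,-0.87,0,0,0],
  [0,0.19,-0.85,0,0,0],
  [0,0.26,-0.83,0,0,0],
  [0,0.34,-0.8,0,0,0],
  [0,0.4,-0.78,0,0,0],
  [0,0.47,-0.73,0,0,0],
  [0,0.53,-0.7,0,0,0],
  [0,0.59,-0.64,0,0,0],
  [0,0.64,-0.59,0,0,0],
])

```text
clock: 32.28
tool_pos: [0.3887, 0.3141, 0.1486]
orientation: [180.0, -0.0, 87.9]
force: [-0.1, 1.5, -1.0]
opening: 0.0154
gripper_force: 30.0
```

>>> play_rows([
  [0,0.7,-0.53,0,0,0],
  [0,0.73,-0.47,0,0,0],
  [0,0.78,-0.4,0,0,0],
  [0,0.8,-0.34,0,0,0],
  [0,0.83,-0.26,0,0,0],
  [0,0.85,-0.19,0,0,0],
  [0,0.87,-0.11,0,0,0],
  [0,0.87,-0.04,0,0,0],
  [0,0,0,0,0,0],
  [0,0,0,0,0,0],
  [0,0,0,0,0,0],
])

```text
clock: 33.2
tool_pos: [0.4523, 0.3116, 0.171]
orientation: [-180.0, 0.0, 87.9]
force: [-0.1, 1.5, -0.7]
opening: 0.0151
gripper_force: 30.0
```

Run:
```python
from h import *
for c in('scene','top'):
    s=save(c,c+'_11')
    for n in('pail','bail_grip','hook_seat'): print(c,n,[np.round(d['position'],3).tolist() for d in spot_point(c,n)][:2])
s=snapshot('scene')
cv2.imwrite('pics/crop8.png',cv2.resize(s['frame'][170:320,280:430,::-1],(600,600),interpolation=3))
o=get_obs();print(o['clock'],o['tool_pos'],o['orientation'],o['force'],o['opening'])
```

```text
scene pail [[0.46, 0.313, 0.001]]
scene bail_grip [[0.449, 0.311, 0.17], [0.711, 0.336, -0.001]]
scene hook_seat [[0.67, 0.198, 0.244]]
top pail [[0.455, 0.312, 0.003]]
top bail_grip [[0.451, 0.311, 0.173], [0.578, -0.342, 0.018]]
top hook_seat [[0.67, 0.205, 0.247], [0.674, -0.046, 0.05]]
33.65 [0.45223095 0.31184177 0.17133671] [-1.79999108e+02 -4.22691093e-03  8.79492675e+01] [-0.62808525  2.49983996  0.70027709] 0.01482448196204698
```

View pics/crop8.png

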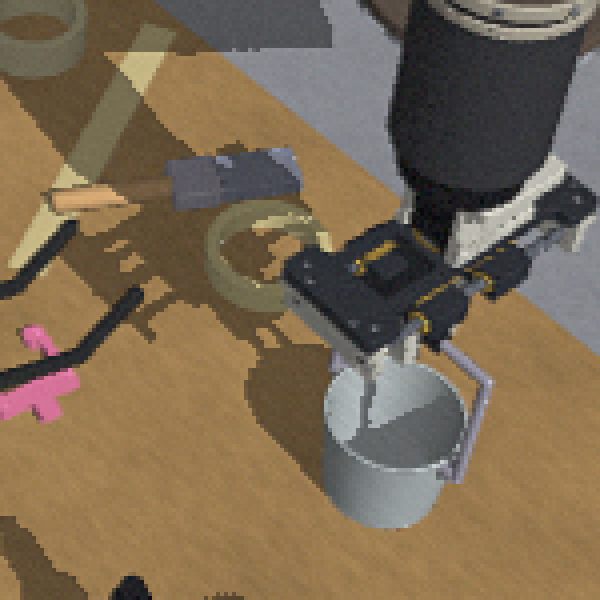

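The crop shows the bail upright, gripped by the sleeve, with the pail standing at about (400,450). Next I lift.

>>> play_rows([
  [0,0,-0.4,0,0,0],
  [0,0,-0.6,0,0,0],
  [0,0,-1,0,0,0],
  [0,0,-1.4,0,0,0],
  [0,0,-1.6,0,0,0],
  [0,0,-1.6,0,0,0],
  [0,0,-1.6,0,0,0],
  [0,0,-1.6,0,0,0],
  [0,0,-1.2,0,0,0],
  [0,0,-0.7,0,0,0],
  [0,0,-0.3,0,0,0],
  [0,0,0,0,0,0],
])

```text
clock: 34.65
tool_pos: [0.4523, 0.3117, 0.2918]
orientation: [180.0, -0.0, 87.9]
force: [0.5, -0.5, -4.8]
opening: 0.0149
gripper_force: 30.0
```

>>> play_rows([
  [-0.3,0.25,0,0,0,0],
  [-0.6,0.5,0,0,0,0],
  [-0.9,0.8,0,0,0,0],
  [-1.2,1.1,0,0,0,0],
  [-1.4,1.25,0,0,0,0],
  [-1.5,1.35,0,0,0,0],
  [-1.4,1.25,0,0,0,0],
  [-1.2,1.1,0,0,0,0],
  [-0.9,0.8,0,0,0,0],
  [-0.6,0.5,0,0,0,0],
  [-0.28,0.27,0,0,0,0],
  [0,0,0,0,0,0],
  [0,0,0,0,0,0],
  [0,0,0,0,0,0],
])

```text
clock: 35.82
tool_pos: [0.54, 0.2062, 0.2913]
orientation: [-180.0, -0.0, 88.0]
force: [0.1, 0.7, -3.9]
opening: 0.015
gripper_force: 30.0
```

Run:
```python
from h import *
A={}
for i in range(2):
  for c in('scene','top'):
    s=save(c,c+'_12')
    for n in('pail','bail_grip','hook_seat'): print(c,n,[np.round(d['position'],3).tolist() for d in spot_point(c,n)][:2])
    f=s['frame'][:,:,::-1]
    A[c]=cv2.resize(f[180:280,260:360] if c=='scene' else f[90:210,150:270],(400,400),interpolation=3)
cv2.imwrite('pics/crop9.png',np.hstack([A['top'],A['scene']]))
o=get_obs();print(o['clock'],o['tool_pos'],o['orientation'],o['force'],o['opening'],o['joint_pos'])
```

```text
scene pail [[0.539, 0.207, 0.116]]
scene bail_grip [[0.538, 0.206, 0.291]]
scene hook_seat [[0.672, 0.199, 0.246]]
top pail [[0.529, 0.204, 0.116]]
top bail_grip []
top hook_seat [[0.672, 0.2, 0.246], [0.708, 0.333, 0.0]]
scene pail [[0.547, 0.202, 0.118]]
scene bail_grip [[0.538, 0.208, 0.291]]
scene hook_seat [[0.672, 0.199, 0.244], [0.393, 0.023, -0.004]]
top pail [[0.541, 0.203, 0.115]]
top bail_grip [[0.379, 0.12, -0.003]]
top hook_seat [[0.673, 0.203, 0.244]]
36.6167 [0.54031928 0.20568596 0.29127205] [-1.79997800e+02  2.62081346e-03  8.79321882e+01] [ 1.01352621  0.19070277 -4.33136908] 0.014902978625874608 [ 4.02159420e+01  9.93607432e+00 -7.77888334e+00  4.81577463e-04
 -7.22884333e+01  1.37716100e+02]
```

View pics/crop9.png

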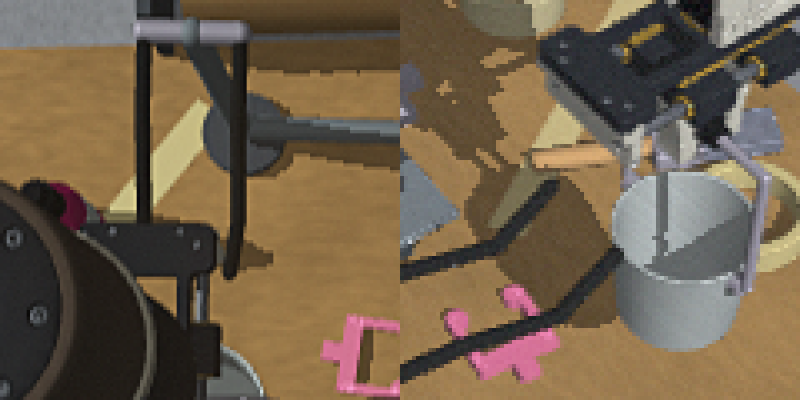

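The crop shows both prongs ahead of the gripper, ends at about (145,225) and (232,270), and the pail hanging level. I enter over the ends, then lower.

>>> play_rows([
  [0,0.3,-0.5,0,0,0],
  [0,0.6,0,0,0,0],
  [0,0.9,0,0,0,0],
  [0,1.2,0,0,0,0],
  [0,1.4,0,0,0,0],
  [0,1.4,0,0,0,0],
  [0,1.4,0,0,0,0],
  [0,1.4,0,0,0,0],
  [0,1.4,0,0,0,0],
  [0,1.2,0,0,0,0],
  [0,0.9,0,0,0,0],
  [0,0.6,0,0,0,0],
  [0,0.36,0,0,0,0],
  [0,0,0,0,0,0],
  [0,0,0,0,0,0],
])

```text
clock: 37.87
tool_pos: [0.6707, 0.201, 0.2961]
orientation: [-180.0, 0.0, 87.9]
force: [-0.1, -0.3, -3.2]
opening: 0.0148
gripper_force: 30.0
```

>>> play_rows([
  [0,0,0.7,0,0,0],
  [0,0,1,0,0,0],
  [0,0,1,0,0,0],
  [0,0,1,0,0,0],
  [0,0,0.8,0,0,0],
  [0,0,0.4,0,0,0],
  [0,0,0,0,0,0],
  [0,0,0,0,0,0],
])

```text
clock: 38.53
tool_pos: [0.6709, 0.201, 0.2471]
orientation: [-180.0, 0.0, 87.9]
force: [0.5, -0.5, -4.3]
opening: 0.0151
gripper_force: 30.0
```

Run:
```python
from h import *
for c in('scene','top'):
    s=save(c,c+'_13')
    for n in('pail','bail_grip'): print(c,n,[np.round(d['position'],3).tolist() for d in spot_point(c,n)][:2])
o=get_obs();print(o['clock'],o['tool_pos'],o['orientation'],o['force'],o['opening'])
```

```text
scene pail [[0.675, 0.199, 0.073]]
scene bail_grip [[0.67, 0.202, 0.247]]
top pail [[0.667, 0.198, 0.074], [0.674, -0.047, 0.051]]
top bail_grip []
38.8333 [0.67101274 0.20111114 0.24778124] [ 1.79961432e+02 -2.20971490e-02  8.79364738e+01] [-0.50170764 -0.47270954 -4.71201651] 0.014944764430126434
```

Lower until the hook takes the weight.

>>> play_rows([
  [0,0,0.2,0,0,0],
  [0,0,0.2,0,0,0],
  [0,0,0,0,0,0],
  [0,0,0,0,0,0],
])

```text
clock: 39.17
tool_pos: [0.671, 0.2011, 0.2436]
orientation: [180.0, -0.0, 87.9]
force: [0.7, 0.2, -2.2]
opening: 0.015
gripper_force: 30.0
```

>>> play_rows([
  [0,0,0.2,0,0,0],
  [0,0,0,0,0,0],
  [0,0,0,0,0,0],
])

```text
clock: 39.42
tool_pos: [0.6712, 0.2011, 0.2432]
orientation: [179.9, -0.0, 88.0]
force: [-3.5, 0.5, 4.6]
opening: 0.0148
gripper_force: 30.0
```

>>> play_rows([
  [0,0,0,0,0,0],
  [0,0,0,0,0,0],
  [0,0,0,0,0,0],
  [0,0,0,0,0,0],
  [0,0,0,0,0,0],
  [0,0,0,0,0,0],
], grip=4.5)

```text
clock: 39.92
tool_pos: [0.6709, 0.201, 0.2411]
orientation: [-180.0, 0.0, 87.9]
force: [-0.1, 0.3, -0.3]
opening: 0.0441
gripper_force: 0.0
```

>>> play_rows([
  [0,0,-1,0,0,0],
  [0,0,-2,0,0,0],
  [0,0,-3,0,0,0],
  [0,0,-3,0,0,0],
  [0,0,-3,0,0,0],
  [0,-2,0,0,0,0],
  [0,-4,0,0,0,0],
  [0,-4,0,0,0,0],
  [0,-4,0,0,0,0],
  [0,0,0,0,0,0],
  [0,0,0,0,0,0],
])

```text
clock: 40.83
tool_pos: [0.5294, 0.206, 0.3637]
orientation: [179.8, -0.1, 88.0]
force: [0.1, 0.4, 0.3]
opening: 0.045
gripper_force: 0.0
```

Run:
```python
from h import *
s={}
for i in range(2):
  for c in('scene','top'):
    s[c]=save(c,c+'_14')
    for n in('pail','bail_grip','clip_mid','groove','fork_grip','fork_tip'): print(c,n,[np.round(d['position'],3).tolist() for d in spot_point(c,n)][:3])
o=get_obs();print(o['clock'],o['tool_pos'],o['orientation'],o['force'],o['opening'])
```

```text
scene pail [[0.676, 0.199, 0.069]]
scene bail_grip [[0.669, 0.202, 0.242], [0.386, 0.122, -0.004]]
scene clip_mid [[0.553, -0.173, 0.003], [0.676, -0.049, 0.053], [0.593, 0.081, 0.002]]
scene groove [[0.673, -0.048, 0.051]]
scene fork_grip [[0.466, -0.352, 0.031]]
scene fork_tip [[0.579, -0.339, 0.017], [0.675, 0.197, 0.07], [0.383, 0.119, -0.003]]
top pail [[0.671, 0.197, 0.066], [0.472, -0.35, 0.036]]
top bail_grip [[0.672, 0.201, 0.242]]
top clip_mid [[0.554, -0.175, 0.007], [0.597, 0.083, 0.005], [0.674, -0.048, 0.056]]
top groove [[0.672, -0.049, 0.05]]
top fork_grip [[0.472, -0.352, 0.037]]
top fork_tip [[0.578, -0.342, 0.018]]
scene pail [[0.675, 0.197, 0.069]]
scene bail_grip [[0.667, 0.201, 0.244]]
scene clip_mid [[0.553, -0.175, 0.002], [0.676, -0.05, 0.053], [0.595, 0.081, 0.005]]
scene groove [[0.676, -0.047, 0.051], [0.364, -0.187, -0.001]]
scene fork_grip [[0.706, -0.329, 0.003], [0.466, -0.347, 0.033], [0.677, -0.051, 0.053]]
scene fork_tip [[0.577, -0.339, 0.02]]
top pail [[0.672, 0.198, 0.069]]
top bail_grip [[0.388, 0.021, -0.004], [0.672, 0.201, 0.241], [0.704, -0.328, 0.003]]
top clip_mid [[0.552, -0.174, 0.004], [0.593, 0.082, 0.006], [0.671, -0.048, 0.057]]
top groove [[0.708, 0.334, -0.001], [0.673, -0.049, 0.049]]
top fork_grip [[0.706, 0.336, 0.0], [0.471, -0.354, 0.034]]
top fork_tip [[0.576, -0.343, 0.016]]
42.2333 [0.53091456 0.20607164 0.36128821] [1.79999955e+02 6.40022864e-04 8.79378849e+01] [ 0.00784609 -0.0918826  -0.39723041] 0.04494506909229489
```

View pics/scene_14.png

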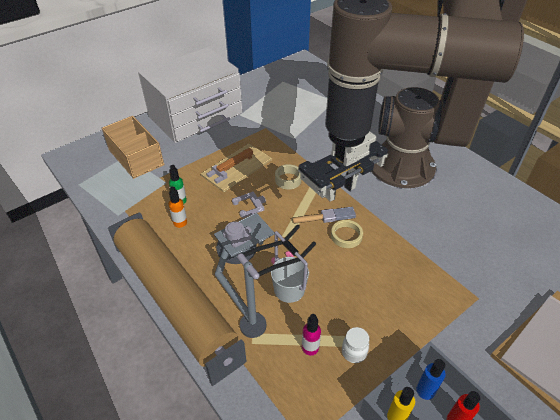

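The picture shows the pail hanging on the hook at about (290,278), the fork flat on its board at (235,165), the clip home at (238,232) and the arm clear of everything. I hand in.

```bash
python3 -c "
from plant import *
print(close_job())"
```

```text
the job is handed in; nothing more can be done
None
```

Job handed in at about 42 s: the last camera readings put the clip home on the groove, the fork flat and released on its board, and the pail hanging by its bail on the hook with the gripper clear; no verdict was returned.

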